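# Index the turntable to the ball post and set its brake

## Task

On the indexing turntable, push an arm round with a fingertip until the arrow-headed pointer points straight at the tall ball-headed post, and then push the brake lever fully over to its stop. Lift or carry nothing: the little steel box must keep riding in its dish, and the other loose things on the bench are to stay where they are.

Things in the scene. Friction and masses are not known exactly. Their poses are not given: they have to be found in the camera images.
- base: Dark steel base of a hand indexing turntable, fixed: a round plate 330 mm across, 20 mm thick, with a tongue 90 mm wide and as thick, reaching 255 mm from the centre to its -y side, which carries the brake lever. Origin on the turntable's vertical axis, at bench height; x away from the robot at yaw 0, z up.
- turntable (a joint): Angle of the turntable, rad, positive anticlockwise from above; at 0 the pointer points along the base's -x. Turns both ways without stops; needs 0.2 N m (3 N on a spoke 75 mm out) and stays where left. Four steel arms at 90 degrees: the pointer and three round spokes 10 mm thick with black balls 16 mm across, centred 100 mm out. Arms' middle 47 mm above the bench, bare base plate below.
- pointer_tip (a point): Tip of the pointer, 121 mm from the axis, 47 mm above the bench. The pointer is a flat bar 12 mm wide, 10 mm thick, ending in an arrowhead (a 21 mm square set on its corner, 30 mm across). The point's x axis runs outward along the pointer, z up.
- dish (a point): Centre of the floor of the hub's dish, on the axis, 58 mm above the bench. The dish is 78 mm across inside with a 5 mm high lip, on top of the aluminium hub, 90 mm across, that carries the arms and turns.
- ball_post: The post to point at: the tallest of three steel posts fixed on the rim of the base plate, with a ball head 18 mm across; top 77 mm above the bench, foot 20 mm across. Stands some 145 mm from the axis, in any of three places: far side, left or right of the plate. Origin under its foot, 20 mm above the bench.
- flat_post1: A short steel post with a flat head 20 mm across, top 45 mm above the bench, fixed on the rim of the base plate, some 145 mm from the axis; not the one to point at. Origin under its foot.
- flat_post2: A second short flat-headed post like flat_post1.
- brake (a joint): Angle of the brake lever about its own vertical pivot, rad: 0 fully open (pointing 60 degrees clockwise from the base's +x, seen from above), grows clockwise as it closes, 1.571 at its stop (150 degrees clockwise, back towards the robot). Begins at 0 to 0.35. Needs 0.12 N m (2 N at 62 mm), stays where left. The turntable can still be knocked round when it is closed.
- brake_pivot (a point): On the brake lever's pivot axis, 46 mm above the bench, at the lever's mid height; 215 mm from the turntable's axis, towards the base's -y.
- brake_tip (a point): Centre of the black ball (20 mm across) at the end of the brake lever, 92 mm from the pivot, 46 mm above the bench. The lever is a steel bar 12 mm wide, 12 mm thick, with 20 mm of air under it over the tongue. Its stop is a fixed pin 10 mm across, 33 mm from the pivot, up to 56 mm above the bench.
- workpiece: Small open steel box, 44 x 44 x 26 mm high, wall 4 mm, loose in the hub's dish, 58 to 84 mm above the bench; rides round with the hub. Origin under its centre.
- case_a: Black case, a 36 mm cube on a 54 mm square flange 8 mm thick, 42 mm high in all; loose on the bench near the base's robot side. Bystander. Origin under its centre.
- case_b: A second black case like case_a, on the far side of the brake tongue. Bystander.
- blank: Loose aluminium blank 60 x 30 x 18 mm high, beyond the brake lever. Bystander. Origin under its centre.
- screwdriver: Screwdriver lying on the bench left of the base. Bystander.
- jar: Lidded glass jar, 72 mm across, 85 mm high, on the bench beyond the base to the left. Bystander. Origin under its centre.
- tape: Cardboard ring 76 mm across, 18 mm high, on the bench at the left. Bystander.
- hammer: Hammer lying on the bench at the right. Bystander.
Not all that is in view belongs to the job. Leave any blue, red or turquoise look-alike of the workpiece alone.

How it is judged:
By the outcome, as a careful person would: the job done as asked, in the order asked, and still so for the second after the job is handed in, with the robot touching nothing.
It also fails if it takes over 64 s, if anything falls off the work surface, if the arm or the gripper's body presses on something with over 40 N, if the wrist force passes 120 N, or if a joint passes its speed limit or range.

## Robot

A 6-joint arm with a two-finger parallel gripper is mounted at the origin on the work surface. World frame = base frame: x ahead of the robot, y to its left, z up, the work surface at z = 0. Lengths are in m, angles in rad, forces in N, time in s.
With the tool pointing down it reaches from about 0.35 to 0.975 m from the base axis. Payload 4.9 kg.
Tool frame: the origin (TCP) lies between the finger pads; the fingertips stand 14 mm ahead of it and the grasp point (between the pads) lies 5 mm behind it (manip.tcp_to_tips is the distance from the TCP to the fingertips, in m); z points along the fingers, y is the line along which they close (so a half turn about z gives the same grasp; the last joint's range is limited). The gripper opens to 85 mm and grips with 20 to 120 N. Pads are 22 mm wide; open, the fingers measure 114 mm over their backs; the gripper's body (76 mm by 85 mm) begins 54 mm behind the grasp point. The pads swing forward as they close: fully open they stand 13 mm farther back than shut.
Start: joints at [-1.248, 0.053, 1.613, -0, 1.476, -0.119], TCP at [0.267, -0.565, 0.245] pointing down, gripper open.
Joint ranges: [-3.01, 3.01], [-1.01, 2.22], [0.06, 2.58], [-1.02, 4.17], [0.09, 2.62], [-3.14, 3.14]. Speed limits (rad/s): [2.57, 2.57, 3.14, 3.14, 3.14, 3.14].

## Interface

Orientations are given as a unit quaternion [w, x, y, z].
In Python, from plant import manip gives the robot as it stands.
- The arm moves only by the tool servo_tool, never from a script. Its argument "moves" is a list that holds one entry, the list of rows, each a list of 7 numbers: the shift along the tool's x, y, z in mm, then the turn, a rotation vector about the tool's x, y, z in degrees, then the finger opening in mm, from 0 to 85.4. In form: [[[x, y, z, ax, ay, az, fingers], ...]]. A call has 1 to 12 rows; each row shifts and turns the commanded pose from where the row before left it, along the tool's axes as they then stand; what a row does not reach is not made up. A row lasts 1/8 s, in which the tool goes at most 62.5 mm and 10.7 degrees, less where a joint would pass 70% of its speed; a pose out of reach is approached as far as the arm can. A call with a gripper value outside its range is refused whole. The fingers move at their own pace and stop on an object; the grip force is fixed at half the most. Time passes only in rows, so rows that do not move let the fingers close. It gives the time, the measured TCP pose, the force, the opening and the grip force at its end, in the units of the state.
- manip.state(): the state, without advancing time (a new reading comes with each control period).
- manip.grab_frame(name): name is "scene" or "top" or "wrist"; returns a dict with "image" (400x640x3 uint8, blue, green, red), "mtx" (3x3 intrinsics, pixels), "eye" and "rotation" of the camera in the world. Camera axes: x right, y down, z forward; pixel columns grow to the right and rows downward; lengths in m; the calibration is good to about 2 mm. A picture is of the moment at which its call begins. There is no depth.
- manip.job_done(): hands the job in; it is judged then, once.
The state is a dict: "time": time; "joint_pos": joint angles; "joint_vel": joint speeds; "joint_efforts": joint torques, N m; "tool_pos": TCP position; "tool_rot": TCP orientation; "contact_force": force on the tool from outside, world axes, zero at the start; "ft_torque": the same for the moment, N m; "gripper_width": opening from 0.0 (shut) to 1.0 (fully open); "grasp_force": force on a finger pad.
Only numpy, scipy, OpenCV 4.12 (cv2) and the standard library are available. Lean on these libraries where they do the work, as an engineer would, in place of code of your own. Each camera call takes 0.05 s, during which the arm holds its last target. There are 200 camera calls.

## Working session

There is one attempt and no reset: what is moved stays moved. The work goes in short steps, Python scripts to look and compute and a tool call to move; the robot and the scene stay as the last step left them, time stands still between calls to the robot, and variables do not carry over. Pictures are saved under pics/ and viewed, at most 10 in all, crops included, and the job is handed in when it is done.

Besides the shell and the picture viewer there is one more tool, called after "Request:" by a JSON object that holds its "api" and its "payload", one argument or row to a line. servo_tool: Moves the arm, as the interface text tells. Its arguments: {"type":"object","properties":{"moves":{"type":"array"}},"required":["moves"]}

```bash
mkdir -p pics; cat > h.py <<'E'
import numpy as np, cv2
from plant import manip
def grab(n):
    f=manip.grab_frame(n); return f
def ray(f,u,v,z):
    d=np.array(f["rotation"])@np.linalg.inv(np.array(f["mtx"]))@np.array([u,v,1.]); e=np.array(f["eye"])
    return e+d*(z-e[2])/d[2]
def proj(f,p):
    q=np.array(f["mtx"])@(np.array(f["rotation"]).T@(np.array(p)-np.array(f["eye"]))); return q[:2]/q[2]
E
python3 - <<'E'
from h import *
import pickle
for n in("top","scene"):
    f=grab(n); cv2.imwrite(f"pics/{n}0.png",f["image"]); pickle.dump(f,open(n+"0.pkl","wb")); print(n,f["eye"],np.round(f["mtx"],1).tolist(),np.round(f["rotation"],3).tolist())
s=manip.state(); print(s["tool_pos"],s["tool_rot"],s["gripper_width"],s["time"],manip.tcp_to_tips)
E
```

```text
top [ 0.52315462 -0.01807479  1.11191545] [[370.8, 0.0, 322.6], [0.0, 370.8, 201.6], [0.0, 0.0, 1.0]] [0.019, -0.696, 0.717, -0.014]
scene [1.04065392 0.81186402 0.95518543] [[414.6, 0.0, 319.8], [0.0, 414.6, 199.7], [0.0, 0.0, 1.0]] [-0.103, 0.242, 0.883, -0.389]
[ 0.26705551 -0.56446314  0.24416214] [-9.44218589e-04  9.75700846e-01  2.19104896e-01 -1.07754807e-04] 0.9989656278881034 0.1 0.014
```

View pics/top0.png

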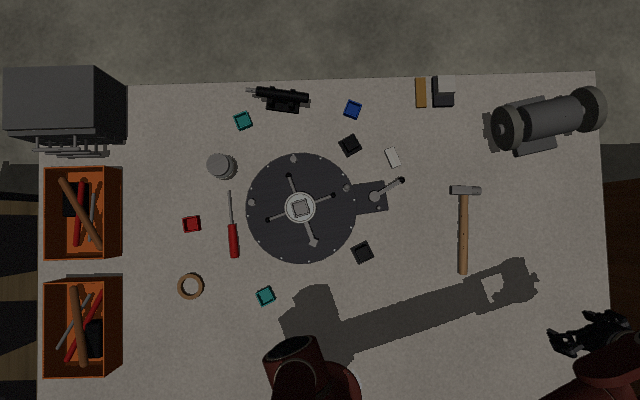

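View pics/scene0.png

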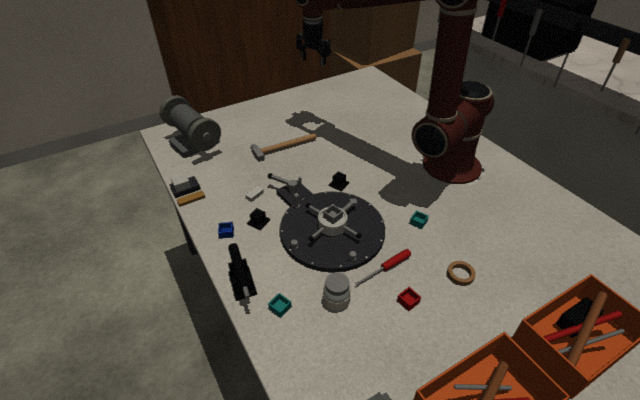

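The top view shows the turntable centred near (301,208), with the pointer's arrow near (314,243), the lever's ball near (402,179), and posts near (293,158), (250,229) and (347,188). The camera "rotation" is a quaternion. Next I'll enlarge both views.

```bash
cat > h.py <<'E'
import numpy as np, cv2, pickle
from scipy.spatial.transform import Rotation as R
from plant import manip
def rot(q): return R.from_quat(np.array(q),scalar_first=True).as_matrix()
def grab(n):
    return manip.grab_frame(n)
def ray(f,u,v,z):
    d=rot(f["rotation"])@np.linalg.inv(np.array(f["mtx"]))@np.array([u,v,1.]); e=np.array(f["eye"])
    return e+d*(z-e[2])/d[2]
def proj(f,p):
    q=np.array(f["mtx"])@(rot(f["rotation"]).T@(np.array(p)-np.array(f["eye"]))); return q[:2]/q[2]
def crop(f,x,y,w,h,k,name):
    im=cv2.resize(f["image"][y:y+h,x:x+w],None,fx=k,fy=k,interpolation=cv2.INTER_CUBIC)
    im=cv2.convertScaleAbs(im,alpha=1.5,beta=20); cv2.imwrite(name,im)
E
python3 - <<'E'
from h import *
t=pickle.load(open("top0.pkl","rb"));s=pickle.load(open("scene0.pkl","rb"))
crop(t,230,140,190,140,4,"pics/topc.png"); crop(s,240,160,160,120,5,"pics/scc.png")
E
```

```text
(no output)
```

View pics/topc.png

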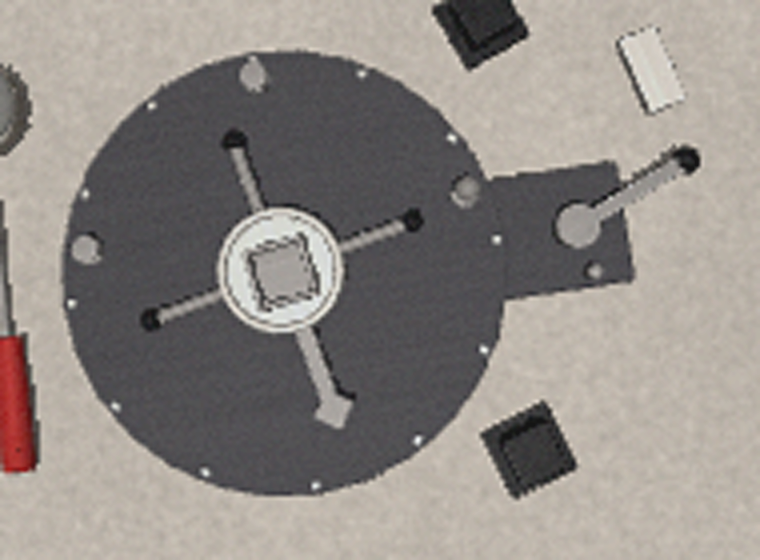

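View pics/scc.png

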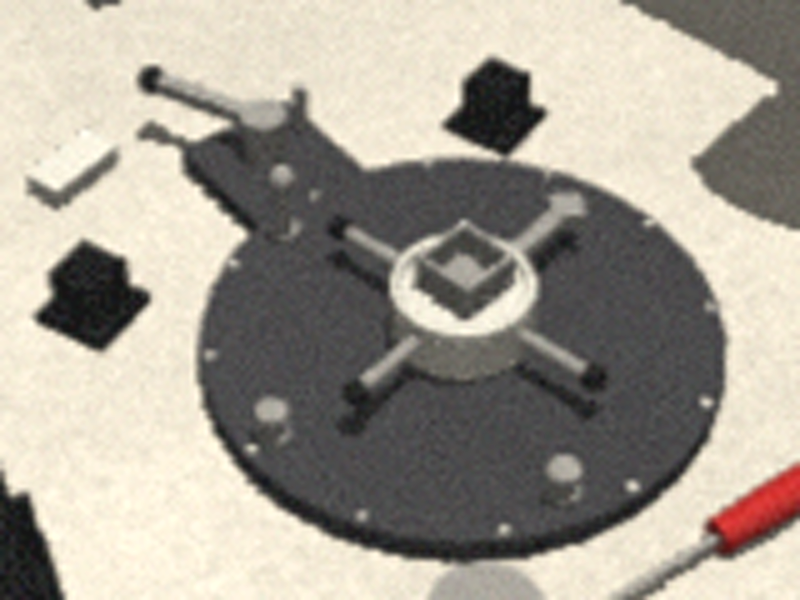

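The crops give three post candidates, in top-view pixels:
- **Far post:** (293,158). The scene view shows it short and flat.
- **Left post:** (251,202). Also short and flat.
- **Right post:** (346,187). In the scene crop at (281,175) it is tall with a small round ball head, so it fits the ball post.

I'll check this by triangulating its height.

```bash
cat > m.py <<'E'
from h import *
t=pickle.load(open("top0.pkl","rb"));s=pickle.load(open("scene0.pkl","rb"))
T=lambda x,y:((x+.5)/4-.5+230,(y+.5)/4-.5+140)
S=lambda x,y:((x+.5)/5-.5+240,(y+.5)/5-.5+160)
def tri(a,b):
    o1=np.array(t["eye"]);d1=ray(t,*a,0)-o1;o2=np.array(s["eye"]);d2=ray(s,*b,0)-o2
    k,_,_,_=np.linalg.lstsq(np.c_[d1,-d2],o2-o1,rcond=None)
    p=o1+d1*k[0];q=o2+d2*k[1];return (p+q)/2,np.linalg.norm(p-q)
for n,a,b in(("ballpost",(465,190),(281,175)),("far",(253,75),(270,410)),("left",(87,249),(565,469)),("levertip",(686,160),(151,78))):
    print(n,*tri(T(*a),S(*b)))
# base disc outline (top z=.02): dark ellipse incl tongue -> use rim screws? use mask
P={}
for n,x,y,z in(("hub",281,270,.063),("b1",235,139,.047),("b2",413,220,.047),("b3",151,320,.047),("tip",333,428,.047),("post",465,190,.068),("pivot",578,225,.052),("lever",686,160,.046),("stop",596,271,.056),("caseA",530,450,.04),("caseB",483,25,.04),("blank",652,70,.018)):
    P[n]=ray(t,*T(x,y),z)[:2];print(n,np.round(P[n],4))
im=t["image"].astype(int);m=((im.max(2)<90)&(im.max(2)-im.min(2)<25)).astype(np.uint8)
m[:, :244]=0
L,lab,st,c=cv2.connectedComponentsWithStats(m)
k=lab[230,280];mm=(lab==k).astype(np.uint8);mm=cv2.morphologyEx(mm,cv2.MORPH_CLOSE,np.ones((9,9)))
mm=cv2.morphologyEx(mm,cv2.MORPH_OPEN,cv2.getStructuringElement(cv2.MORPH_ELLIPSE,(61,61)))
cn=max(cv2.findContours(mm,0,2)[0],key=cv2.contourArea)[:,0].astype(float)
W=np.array([ray(t,u,v,.02)[:2] for u,v in cn if u<340])
A=np.c_[2*W,np.ones(len(W))];q=np.linalg.lstsq(A,(W**2).sum(1),rcond=None)[0]
C=q[:2];print("disc centre",C,"R",np.sqrt(q[2]+C@C))
an=lambda v:np.degrees(np.arctan2(v[1],v[0]))
for n in("b1","b2","b3","tip","post","pivot"):print(n,np.linalg.norm(P[n]-C),an(P[n]-C))
print("mean balls b1+b3..",(P["b2"]+P["b3"])/2)
v=P["lever"]-P["pivot"];print("lever",np.linalg.norm(v),an(v),"base yaw",an(P["pivot"]-C)+90)
E
python3 m.py
```

```text
ballpost [ 0.61179371 -0.07783868  0.07508727] 0.0019055748950455543
far [0.70124342 0.07165552 0.04682312] 0.0002391656698142136
left [0.57807769 0.19531129 0.0450897 ] 0.0021748692924928865
levertip [ 0.63021614 -0.23801584  0.05049703] 0.0007378400869236434
hub [0.5591 0.0539]
b1 [0.6552 0.0858]
b2 [ 0.5928 -0.0409]
b3 [0.5265 0.1493]
tip [0.4456 0.0208]
post [ 0.6116 -0.0778]
pivot [ 0.5854 -0.1586]
lever [ 0.6303 -0.2388]
stop [ 0.552  -0.1697]
caseA [ 0.4253 -0.12  ]
caseB [ 0.734  -0.0963]
blank [ 0.7009 -0.222 ]Traceback (most recent call last):
  File "m.py", line 20, in <module>
    cn=max(cv2.findContours(mm,0,2)[0],key=cv2.contourArea)[:,0].astype(float)
       ~~~^^^^^^^^^^^^^^^^^^^^^^^^^^^^^^^^^^^^^^^^^^^^^^^^^
ValueError: max() iterable argument is empty
```

The post triangulates to a 75 mm top and r = 142 mm, so the right-hand post is the target. The axis is at about (0.5593, 0.0540). The pointer is at about -161.3° and the post at -68.4°, so it needs about +93° anticlockwise. I'll push the left spoke, at 109°. First comes the transit at height with the fingers shut.

Request:
{"api": "servo_tool", "payload": {
  "moves": [
    [[44, -39.5, 0, 0, 0, 0, 0], [44, -39.5, 0, 0, 0, 0, 0], [44, -39.5, 0, 0, 0, 0, 0], [44, -39.5, 0, 0, 0, 0, 0], [44, -39.5, 0, 0, 0, 0, 0], [44, -39.5, 0, 0, 0, 0, 0], [44, -39.5, 0, 0, 0, 0, 0], [44, -39.5, 0, 0, 0, 0, 0], [44, -39.5, 0, 0, 0, 0, 0], [44, -39.5, 0, 0, 0, 0, 0], [44, -39.5, 0, 0, 0, 0, 0], [38, -31, 0, 0, 0, 6, 0]]
  ]
}}

```text
time: 1.6
tool_pos: [0.5402, 0.0813, 0.2449]
tool_rot: [-0.0, 0.986, 0.167, -0.0]
contact_force: [-0.6, -1.5, -0.1]
gripper_width: 0.001
grasp_force: 0.0
```

```bash
cat >> h.py <<'E'
C=np.array([.5593,.0540])
def togo(target,heading):
    s=manip.state();M=rot(s["tool_rot"]);d=(np.array(target)-s["tool_pos"])*1000
    h=np.degrees(np.arctan2(M[1,0],M[0,0]))
    print("t",s["time"],"pos",np.round(s["tool_pos"],4),"head",round(h,2),"F",np.round(s["contact_force"],1),"w",round(s["gripper_width"],2))
    print("shift",np.round(M.T@d,1),"turn z",round(h-heading,2),"tilt",np.round(M[:,2],3))
def spoke(phi,r,off,z):
    a=np.radians(phi);return np.r_[C+r*np.array([np.cos(a),np.sin(a)])+off*np.array([-np.sin(a),np.cos(a)]),z]
E
python3 -c "
from h import *
togo(spoke(109.3,.075,-.030,.054),19.3)"
```

```text
t 1.6 pos [0.5402 0.0813 0.2449] head 19.22 F [-0.6 -1.5 -0.1] w 0.0
shift [ 39.  -43.  190.8] turn z -0.08 tilt [-0.001 -0.    -1.   ]
```

Request:
{"api": "servo_tool", "payload": {
  "moves": [
    [[0, 0, 0, 0, 0, 0, 0], [0, 0, 0, 0, 0, 0, 0], [0, 0, 0, 0, 0, 0, 0]]
  ]
}}

```text
time: 1.98
tool_pos: [0.5397, 0.078, 0.2451]
tool_rot: [0.0, 0.986, 0.167, -0.0]
contact_force: [-0.2, 0.0, -0.5]
gripper_width: 0.001
grasp_force: 0.0
```

```bash
python3 -c "
from h import *
togo(spoke(109.3,.075,-.030,.054),19.3)"
```

```text
t 1.975 pos [0.5397 0.078  0.2451] head 19.24 F [-0.2  0.  -0.5] w 0.0
shift [ 40.6 -45.9 191.1] turn z -0.06 tilt [-0. -0. -1.]
```

Request:
{"api": "servo_tool", "payload": {
  "moves": [
    [[20, -23, 0, 0, 0, 0, 0], [20.6, -23, 0, 0, 0, 0, 0], [0, 0, 45, 0, 0, 0, 0], [0, 0, 45, 0, 0, 0, 0], [0, 0, 40, 0, 0, 0, 0], [0, 0, 30, 0, 0, 0, 0], [0, 0, 20, 0, 0, 0, 0], [0, 0, 11, 0, 0, 0, 0], [0, 0, 0, 0, 0, 0, 0], [0, 0, 0, 0, 0, 0, 0]]
  ]
}}

```text
time: 3.22
tool_pos: [0.5643, 0.1359, 0.0558]
tool_rot: [0.0, 0.986, 0.168, 0.001]
contact_force: [0.4, -0.4, 0.9]
gripper_width: -0.002
grasp_force: 0.0
```

```bash
python3 -c "
from h import *
togo(spoke(109.3,.075,-.030,.054),19.3)
togo(spoke(109.3,.075,-.016,.054),19.3)
f=grab('top');crop(f,230,140,190,140,4,'pics/t1.png')"
```

```text
t 3.225 pos [0.5643 0.1359 0.0558] head 19.31 F [ 0.4 -0.4  0.9] w -0.0
shift [-1.8  0.7  1.8] turn z 0.01 tilt [ 0.002  0.    -1.   ]
t 3.225 pos [0.5643 0.1359 0.0558] head 19.31 F [ 0.4 -0.4  0.9] w -0.0
shift [-15.8   0.7   1.7] turn z 0.01 tilt [ 0.002  0.    -1.   ]
```

View pics/t1.png

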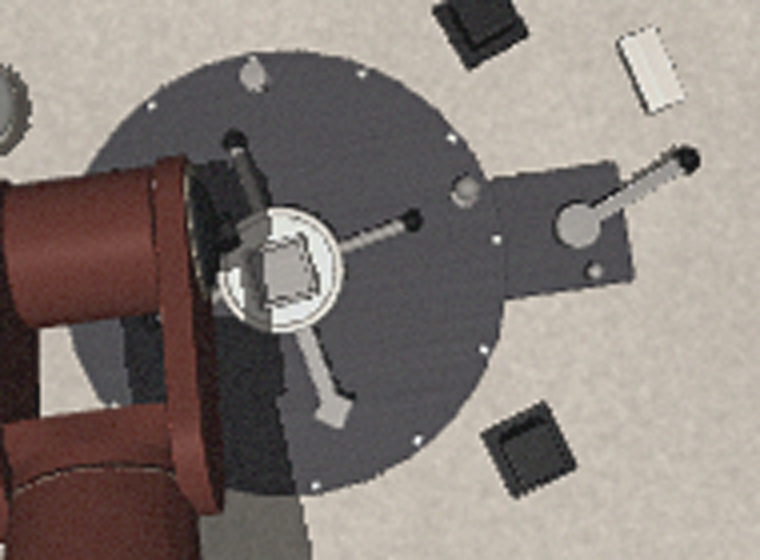

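The finger is down left of the hub, and nothing has moved: the pointer tip is still at crop (335,428). Now I'll make contact and push about 80° along the arc.

Request:
{"api": "servo_tool", "payload": {
  "moves": [
    [[-7.5, 0.7, 1.7, 0, 0, 0, 0], [-8, 0, 0, 0, 0, 0, 0], [-10.6, -1.5, 0, 0, 0, -8, 0], [-10.6, -1.5, 0, 0, 0, -8, 0], [-10.6, -1.5, 0, 0, 0, -8, 0], [-10.6, -1.5, 0, 0, 0, -8, 0], [-10.6, -1.5, 0, 0, 0, -8, 0], [-10.6, -1.5, 0, 0, 0, -8, 0], [-10.6, -1.5, 0, 0, 0, -8, 0], [-10.6, -1.5, 0, 0, 0, -8, 0], [-10.6, -1.5, 0, 0, 0, -8, 0], [0, 0, 0, 0, 0, 0, 0]]
  ]
}}

```text
time: 4.78
tool_pos: [0.4826, 0.0679, 0.0527]
tool_rot: [0.0, 0.7, 0.714, 0.0]
contact_force: [-0.2, 0.6, 0.8]
gripper_width: 0.002
grasp_force: 0.0
```

Request:
{"api": "servo_tool", "payload": {
  "moves": [
    [[0, 0, 0, 0, 0, 0, 0], [0, 0, 0, 0, 0, 0, 0]]
  ]
}}

```text
time: 5.03
tool_pos: [0.483, 0.0684, 0.0526]
tool_rot: [-0.0, 0.699, 0.715, -0.0]
contact_force: [-0.4, 0.4, -0.6]
gripper_width: 0.001
grasp_force: 0.0
```

```bash
python3 -c "
from h import *
togo(spoke(109.3+72,.075,-.016,.054),19.3+72)
togo(spoke(202,.075,-.016,.054),112)
f=grab('top');pickle.dump(f,open('t2.pkl','wb'));crop(f,230,140,190,140,4,'pics/t2.png')"
```

```text
t 5.025 pos [0.483  0.0684 0.0526] head 91.27 F [-0.4  0.4 -0.6] w 0.0
shift [-0.1  1.  -1.4] turn z -0.03 tilt [-0. -0. -1.]
t 5.025 pos [0.483  0.0684 0.0526] head 91.27 F [-0.4  0.4 -0.6] w 0.0
shift [-27.7   0.2  -1.4] turn z -20.73 tilt [-0. -0. -1.]
```

View pics/t2.png

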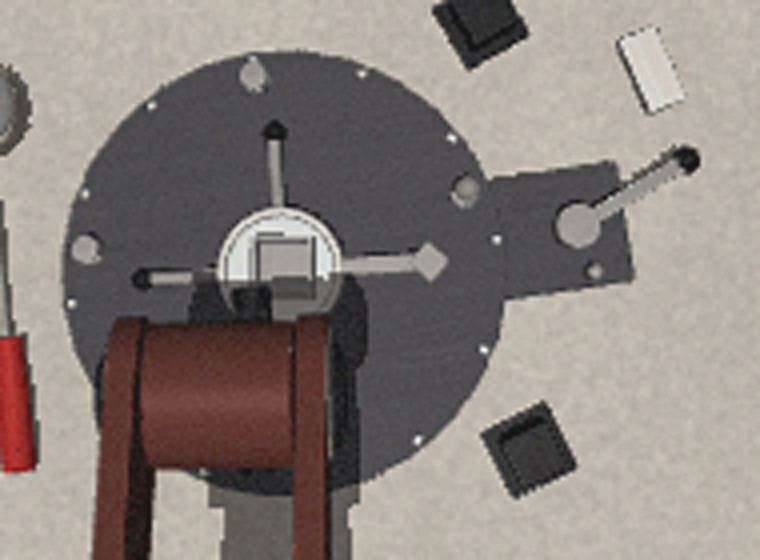

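The pointer now points right, with its tip at crop (449,262); the spoke balls are at (275,131) and (143,280). The lever and the box have not been disturbed. I'll solve for the rotation centre and the remaining angle.

```bash
cat > m2.py <<'E'
from h import *
t=pickle.load(open("top0.pkl","rb"))
T=lambda x,y,z:ray(t,(x+.5)/4-.5+230,(y+.5)/4-.5+140,z)[:2]
A=np.array([T(235,139,.047),T(413,220,.047),T(335,428,.047)]);B=np.array([T(143,280,.047),T(275,131,.047),T(449,262,.047)])
a=A-A.mean(0);b=B-B.mean(0);th=np.arctan2((a[:,0]*b[:,1]-a[:,1]*b[:,0]).sum(),(a*b).sum())
M=np.array([[np.cos(th),-np.sin(th)],[np.sin(th),np.cos(th)]]);c=np.linalg.solve(np.eye(2)-M,B.mean(0)-M@A.mean(0))
print("centre",c,"turned",np.degrees(th))
for cc in(c,C):
  an=lambda p:np.degrees(np.arctan2(*(p-cc)[::-1]))
  print("pointer",an(B[2]),"b2-90",an(B[1])-90,"b1-180",an(B[0])-180,"r",np.linalg.norm(B-cc,axis=1),"post",an(T(465,190,.068)),np.linalg.norm(T(465,190,.068)-cc))
E
python3 m2.py
```

```text
centre [0.56047608 0.0535513 ] turned 73.76068821464881
pointer -89.33959130538328 b2-90 -88.17609468588935 b1-180 -87.11160881169648 r [0.10103921 0.09972013 0.11936464] post -68.73656164497991 0.14089459284948025
pointer -88.77977045057094 b2-90 -88.4520632317734 b1-180 -87.76812278629352 r [0.10053842 0.10088251 0.11983259] post -68.3592985645426 0.14174233304023423
```

Request:
{"api": "servo_tool", "payload": {
  "moves": [
    [[-7.9, -0.9, 0, 0, 0, -6, 0], [-7.9, -0.9, 0, 0, 0, -6, 0], [-7.9, -1, 0, 0, 0, -6, 0], [0, 0, 0, 0, 0, 0, 0], [0, 0, 0, 0, 0, 0, 0]]
  ]
}}

```text
time: 5.7
tool_pos: [0.4834, 0.0446, 0.0525]
tool_rot: [0.0, 0.579, 0.815, -0.0]
contact_force: [0.0, -0.0, -0.0]
gripper_width: -0.001
grasp_force: 0.1
```

```bash
python3 -c "
from h import *
togo(spoke(109.3+90,.075,-.016,.054),19.3+90)
f=grab('top');pickle.dump(f,open('t3.pkl','wb'));crop(f,255,150,110,80,7,'pics/t3.png')
print(np.abs(f['rotation']-pickle.load(open('top0.pkl','rb'))['rotation']).max())"
```

```text
t 5.7 pos [0.4834 0.0446 0.0525] head 109.23 F [ 0. -0. -0.] w -0.0
shift [-0.2 -0.2 -1.5] turn z -0.07 tilt [ 0. -0. -1.]
0.0
```

View pics/t3.png

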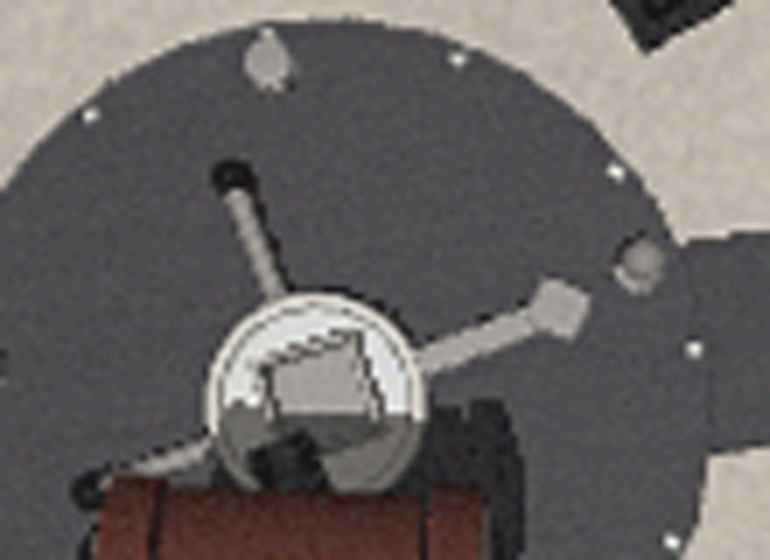

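The pointer now nearly lines up with the ball post: arrow tip at crop (591,296), ball at (642,264). I'll measure the pointer axis with a mask.

```bash
cat > m3.py <<'E'
from h import *
import sys
f=pickle.load(open(sys.argv[1],"rb"));im=cv2.cvtColor(f["image"],cv2.COLOR_BGR2GRAY)
m=(im>95).astype(np.uint8)
c0=np.array([.5597,.0538])
def blob(cx,cy,z,rmin,rmax,thr,a0,w):
    v,u=np.mgrid[150:235,255:365];P=np.array([ray(f,x,y,z)[:2] for x,y in zip(u.ravel(),v.ravel())])
    d=P-c0;r=np.hypot(*d.T);a=(np.degrees(np.arctan2(d[:,1],d[:,0]))-a0+180)%360-180
    g=im[150:235,255:365].ravel().astype(float)
    k=(r>rmin)&(r<rmax)&(abs(a)<w)&(g>thr)
    return P[k],r[k],a[k]+a0,g[k]
P,r,a,g=blob(0,0,.052,.05,.125,90,-69,22)
print(len(P),"rmax",r.max()); 
for lo,hi in((.05,.085),(.085,.125),(.05,.125)):
    k=(r>lo)&(r<hi);w=g[k]-60;print("pointer ang",lo,hi,np.average(a[k],weights=w),k.sum())
mu=P.mean(0);ev=np.linalg.svd(P-mu)[2][0];ev*=np.sign(ev@(mu-c0));print("axis ang",np.degrees(np.arctan2(ev[1],ev[0])),"miss of centre mm",1000*(ev[0]*(c0-mu)[1]-ev[1]*(c0-mu)[0]))
for thr in(90,105,120):
    P,r,a,g=blob(0,0,.068,.13,.155,thr,-69,6)
    if len(P):q=np.average(P,axis=0,weights=g-70);print("post",thr,len(P),q,np.hypot(*(q-c0)),np.degrees(np.arctan2(*(q-c0)[::-1])))
E
python3 m3.py t3.pkl
```

```text
91 rmax 0.11652342676818946
pointer ang 0.05 0.085 -70.16813274965514 44
pointer ang 0.085 0.125 -70.22277411719656 47
pointer ang 0.05 0.125 -70.19615169742386 91
axis ang -70.00860340062098 miss of centre mm 0.12667072939128235
post 90 4 [ 0.60574205 -0.07150579] 0.13349686061443336 -69.82477400787121
```

```bash
sed -i 's/for thr in(90,105,120)/for thr in(72,78,84)/' m3.py; cat >> m3.py <<'E'
print(im[182:194,340:354])
for u,v,z in((346.3,187,.068),(346.3,187,.077),(345,189,.02)):
    q=ray(f,u,v,z)[:2]-c0;print(z,np.hypot(*q),np.degrees(np.arctan2(*q[::-1])))
E
python3 m3.py t3.pkl
```

```text
91 rmax 0.11652342676818946
pointer ang 0.05 0.085 -70.16813274965514 44
pointer ang 0.085 0.125 -70.22277411719656 47
pointer ang 0.05 0.125 -70.19615169742386 91
axis ang -70.00860340062098 miss of centre mm 0.12667072939128235
post 72 17 [ 0.60797303 -0.07538163] 0.13790641165064293 -69.51011790465716
post 78 9 [ 0.60787902 -0.07443541] 0.1369873669772683 -69.40841905862932
post 84 5 [ 0.6066075  -0.07243238] 0.13466598502914412 -69.6151138433601
[[ 40  41  40  42  38  40  38  38  43  38  68 108 109 108]
 [ 40  39  40  41  40  42  16  36  41  36  30 110 112 114]
 [ 38  38  40  41  11  25  54  54  38  41  40  73 117  55]
 [ 39  41  43  20  36  62  72  72  66  42  37  38  45  34]
 [ 38  42  36  24  57  72  82  82  74  60  43  43  32  37]
 [ 40  40  32  30  60  74  85  83  75  61  40  39  34  36]
 [ 38  41  51  92  61  66  76  76  68  50  36  37  41  34]
 [ 37  33  32  95  76  55  60  58  70  55  39  40  40  37]
 [ 40  40  37  53  93  92  76  75  57  40  39  39  40  35]
 [ 38  40  38  43  49  81  66  69  41  39  41  39  38  37]
 [ 39  39  39  37  40  42  38  41  36  36  40  38  44  42]
 [ 36  43  39  40  37  39  38  39  42  41  42  43  40  41]]
0.068 0.14265145528980544 -68.53953585007076
0.077 0.1418839820500807 -68.74949775965597
0.02 0.14088606404206 -69.00965137936517
```

Pointer is at -70.1° and the post at about -68.5°. I'll nudge about 2° slowly, which also closes a small gap.

Request:
{"api": "servo_tool", "payload": {
  "moves": [
    [[-1.0, -0.2, 0, 0, 0, -0.7, 0], [-1.0, -0.2, 0, 0, 0, -0.7, 0], [-0.9, -0.2, 0, 0, 0, -0.7, 0], [0, 0, 0, 0, 0, 0, 0], [0, 0, 0, 0, 0, 0, 0]]
  ]
}}

```text
time: 6.38
tool_pos: [0.4838, 0.0416, 0.0526]
tool_rot: [0.0, 0.563, 0.826, 0.0]
contact_force: [0.5, 3.6, -0.7]
gripper_width: -0.002
grasp_force: 1.4
```

```bash
python3 -c "
from h import *
f=grab('top');pickle.dump(f,open('t4.pkl','wb'))
togo(spoke(201.4,.075,-.016,.054),111.4)"; python3 m3.py t4.pkl | head -5
```

```text
t 6.425 pos [0.4838 0.0416 0.0526] head 111.41 F [ 1.1  3.6 -1.1] w 0.0
shift [ 0.  -0.2 -1.4] turn z 0.01 tilt [ 0.  0. -1.]
90 rmax 0.11499000642520729
pointer ang 0.05 0.085 -68.1234748810556 42
pointer ang 0.085 0.125 -67.98971530341483 48
pointer ang 0.05 0.125 -68.0530565953571 90
axis ang -67.72012236505758 miss of centre mm 0.3655991456974865
```

Pointer is at about -68.1° against the post at -68.4°, which is within measurement noise. I'll back off, rise and look again in both views.

Request:
{"api": "servo_tool", "payload": {
  "moves": [
    [[6, 0, 0, 0, 0, 0, 0], [8, 0, 0, 0, 0, 0, 0], [0, 0, -30, 0, 0, 0, 0], [0, 0, -45, 0, 0, 0, 0], [0, 0, -45, 0, 0, 0, 0], [0, -25, -10, 0, 0, 10, 0], [0, -40, 0, 0, 0, 10, 0], [0, -40, 0, 0, 0, 10, 0], [0, 0, 0, 0, 0, 10, 0], [0, 0, 0, 0, 0, 10, 0], [0, 0, 0, 0, 0, 0, 0]]
  ]
}}

```text
time: 7.8
tool_pos: [0.376, 0.0366, 0.1827]
tool_rot: [0.0, 0.859, 0.512, 0.0]
contact_force: [-0.3, 0.7, 0.4]
gripper_width: -0.001
grasp_force: 0.0
```

```bash
cat >> h.py <<'E'
PV=np.array([.5854,-.1586])
def lever(psi,r,off,z):
    a=np.radians(psi);return np.r_[PV+r*np.array([np.cos(a),np.sin(a)])+off*np.array([-np.sin(a),np.cos(a)]),z]
E
python3 -c "
from h import *
f=grab('top');pickle.dump(f,open('t5.pkl','wb'));g=grab('scene');pickle.dump(g,open('s5.pkl','wb'))
togo(lever(-60.8,.062,.030,.16),29.2)
a=f['image'][150:230,250:410];a=cv2.resize(a,None,fx=5,fy=5,interpolation=2)[:,:800][:290]
b=cv2.resize(g['image'][170:230,270:430],None,fx=5,fy=5,interpolation=2)
cv2.imwrite('pics/c5.png',cv2.convertScaleAbs(np.vstack([a,b]),alpha=1.4,beta=20))"; python3 m3.py t5.pkl | head -5
```

```text
t 7.9 pos [0.3761 0.0366 0.1826] head 61.57 F [ 0.1 -0.3 -0.5] w 0.0
shift [-79.9 345.4  22.7] turn z 32.37 tilt [ 0. -0. -1.]
87 rmax 0.11499000642520729
pointer ang 0.05 0.085 -68.21074900366241 41
pointer ang 0.085 0.125 -67.9063114259139 46
pointer ang 0.05 0.125 -68.05084134763682 87
axis ang -67.45584687610558 miss of centre mm 0.7251466513929876
```

View pics/c5.png

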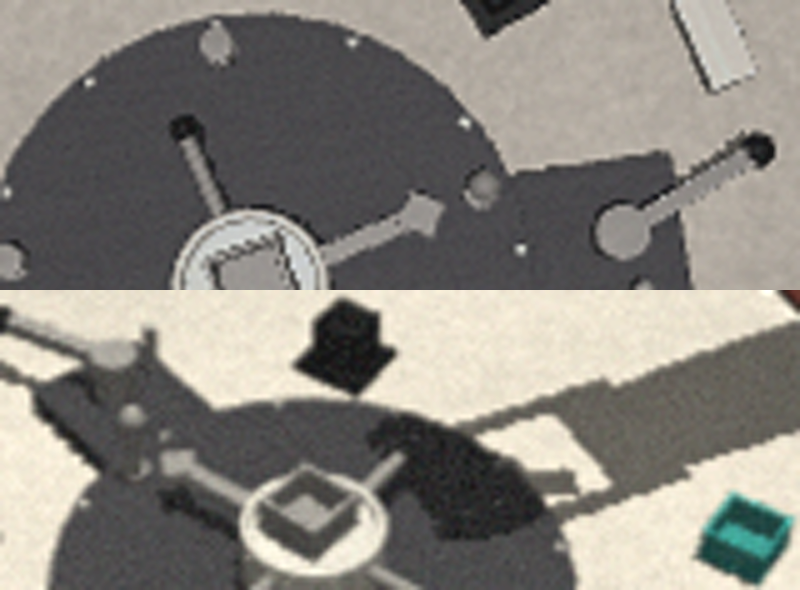

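Both views show the pointer aimed at the ball post: arrow tip (443,205) and ball (483,188) in the upper crop. The box is still in its dish. Next, the lever.

Request:
{"api": "servo_tool", "payload": {
  "moves": [
    [[-11.4, 49.3, 0, 0, 0, 0, 0], [-11.4, 49.3, 0, 0, 0, 0, 0], [-11.4, 49.3, 0, 0, 0, 0, 0], [-11.4, 49.3, 0, 0, 0, 0, 0], [-11.4, 49.3, 0, 0, 0, 0, 0], [-11.4, 49.3, 0, 0, 0, 0, 0], [-11.4, 49.3, 0, 0, 0, 0, 0], [0, 0, 0, 0, 0, 8, 0], [0, 0, 0, 0, 0, 8, 0], [0, 0, 0, 0, 0, 8, 0], [0, 0, 0, 0, 0, 8.4, 0], [0, 0, 0, 0, 0, 0, 0]]
  ]
}}

```text
time: 9.4
tool_pos: [0.6411, -0.1986, 0.1821]
tool_rot: [-0.0, 0.968, 0.252, -0.0]
contact_force: [1.0, -0.8, 0.6]
gripper_width: -0.004
grasp_force: 0.0
```

```bash
python3 -c "
from h import *
togo(lever(-60.8,.062,.032,.054),29.2)"
```

```text
t 9.4 pos [ 0.6411 -0.1986  0.1821] head 29.21 F [ 1.  -0.8  0.6] w -0.0
shift [  3.    0.  128.1] turn z 0.01 tilt [-0.001  0.    -1.   ]
```

Request:
{"api": "servo_tool", "payload": {
  "moves": [
    [[3, 0, 40, 0, 0, 0, 0], [0, 0, 40, 0, 0, 0, 0], [0, 0, 30, 0, 0, 0, 0], [0, 0, 18, 0, 0, 0, 0], [0, 0, 0, 0, 0, 0, 0], [-8, 0, 0, 0, 0, 0, 0], [-7, 0, 0, 0, 0, 0, 0], [-8.8, 1.8, 0, 0, 0, 8, 0], [-8.8, 1.8, 0, 0, 0, 8, 0], [-8.8, 1.8, 0, 0, 0, 8, 0], [-8.8, 1.8, 0, 0, 0, 8, 0], [0, 0, 0, 0, 0, 0, 0]]
  ]
}}

```text
time: 10.9
tool_pos: [0.5994, -0.2222, 0.056]
tool_rot: [0.0, 1.0, -0.026, 0.001]
contact_force: [0.4, -1.3, -0.1]
gripper_width: 0.001
grasp_force: 0.0
```

```bash
python3 -c "
from h import *
togo(lever(-92.8,.062,.017,.054),-2.8)"
```

```text
t 10.9 pos [ 0.5994 -0.2222  0.056 ] head -2.94 F [ 0.4 -1.3 -0.1] w 0.0
shift [-0.1 -0.9  2. ] turn z -0.14 tilt [ 0.002 -0.001 -1.   ]
```

Tracking is good. I'll continue to just short of the stop, at about -142°.

Request:
{"api": "servo_tool", "payload": {
  "moves": [
    [[-8.8, 1.6, 1, 0, 0, 8, 0], [-8.8, 1.6, 0, 0, 0, 8, 0], [-8.8, 1.6, 0, 0, 0, 8, 0], [-8.8, 1.6, 0, 0, 0, 8, 0], [-8.8, 1.6, 0, 0, 0, 8, 0], [-8.8, 1.7, 0, 0, 0, 8, 0], [0, 0, 0, 0, 0, 0, 0], [-1.1, 0.2, 0, 0, 0, 1, 0], [-1.1, 0, 0, 0, 0, 1, 0], [-1, 0, 0, 0, 0, 0.5, 0], [0, 0, 0, 0, 0, 0, 0]]
  ]
}}

```text
time: 12.28
tool_pos: [0.5467, -0.208, 0.0539]
tool_rot: [0.0, 0.893, -0.45, 0.001]
contact_force: [-0.2, -3.4, 2.3]
gripper_width: -0.001
grasp_force: 1.6
```

```bash
python3 -c "
from h import *
togo(lever(-143.1,.062,.017,.054),-53.1)"
```

```text
t 12.275 pos [ 0.5467 -0.208   0.0539] head -53.47 F [-0.2 -3.4  2.3] w -0.0
shift [ 0.8  1.3 -0.1] turn z -0.37 tilt [ 0.001 -0.001 -1.   ]
```

Request:
{"api": "servo_tool", "payload": {
  "moves": [
    [[-0.7, 0, 0, 0, 0, 0, 0], [0, 0, 0, 0, 0, 0, 0]]
  ]
}}

```text
time: 12.52
tool_pos: [0.5466, -0.208, 0.0539]
tool_rot: [0.0, 0.893, -0.45, 0.001]
contact_force: [2.7, -5.2, 1.0]
gripper_width: 0.0
grasp_force: 3.0
```

Request:
{"api": "servo_tool", "payload": {
  "moves": [
    [[-0.7, 0, 0, 0, 0, 0, 0], [0, 0, 0, 0, 0, 0, 0]]
  ]
}}

```text
time: 12.78
tool_pos: [0.5466, -0.2079, 0.054]
tool_rot: [0.001, 0.893, -0.45, 0.002]
contact_force: [4.4, -7.2, -2.6]
gripper_width: 0.002
grasp_force: 4.1
```

Request:
{"api": "servo_tool", "payload": {
  "moves": [
    [[-0.7, 0, 0, 0, 0, 0, 0], [0, 0, 0, 0, 0, 0, 0]]
  ]
}}

```text
time: 13.02
tool_pos: [0.5465, -0.2079, 0.054]
tool_rot: [0.001, 0.893, -0.45, 0.003]
contact_force: [4.4, -8.6, -4.2]
gripper_width: 0.002
grasp_force: 5.2
```

```bash
python3 -c "
from h import *
togo(lever(-143.1,.062,.017,.054),-53.1)"
```

```text
t 13.025 pos [ 0.5465 -0.2079  0.054 ] head -53.47 F [ 4.4 -8.6 -4.2] w 0.0
shift [0.9 1.3 0. ] turn z -0.37 tilt [ 0.005 -0.004 -1.   ]
```

The tool no longer moves while the force climbs to about 10 N, so the lever is on its stop. I'll back off, rise, move clear to the robot's right and check.

Request:
{"api": "servo_tool", "payload": {
  "moves": [
    [[4, 0, 0, 0, 0, 0, 0], [10, 0, 0, 0, 0, 0, 0], [0, 0, -30, 0, 0, 0, 0], [0, 0, -45, 0, 0, 0, 0], [0, 0, -45, 0, 0, 0, 0], [20, 35, -20, 0, 0, 0, 0], [20, 35, 0, 0, 0, 0, 0], [20, 35, 0, 0, 0, 0, 0], [20, 35, 0, 0, 0, 0, 0], [20, 35, 0, 0, 0, 0, 0], [0, 0, 0, 0, 0, 0, 0], [0, 0, 0, 0, 0, 0, 0]]
  ]
}}

```text
time: 14.52
tool_pos: [0.4722, -0.4011, 0.193]
tool_rot: [-0.001, 0.893, -0.45, -0.001]
contact_force: [0.1, 0.3, 0.8]
gripper_width: 0.003
grasp_force: 0.0
```

```bash
python3 -c "
from h import *
f=grab('top');pickle.dump(f,open('t6.pkl','wb'));crop(f,230,140,190,140,4,'pics/t6.png');togo([.5,-.4,.2],0)"; python3 m3.py t6.pkl | head -5
```

```text
t 14.575 pos [ 0.4725 -0.4008  0.1931] head -53.44 F [ 0.6 -0.9  0.4] w -0.0
shift [ 15.7 -22.6  -6.9] turn z -53.44 tilt [-0.     0.001 -1.   ]
97 rmax 0.11499000642520729
pointer ang 0.05 0.085 -67.97453840093108 44
pointer ang 0.085 0.125 -67.9997827363147 53
pointer ang 0.05 0.125 -67.98815882836755 97
axis ang -68.29154922903496 miss of centre mm -0.5400728892684947
```

View pics/t6.png

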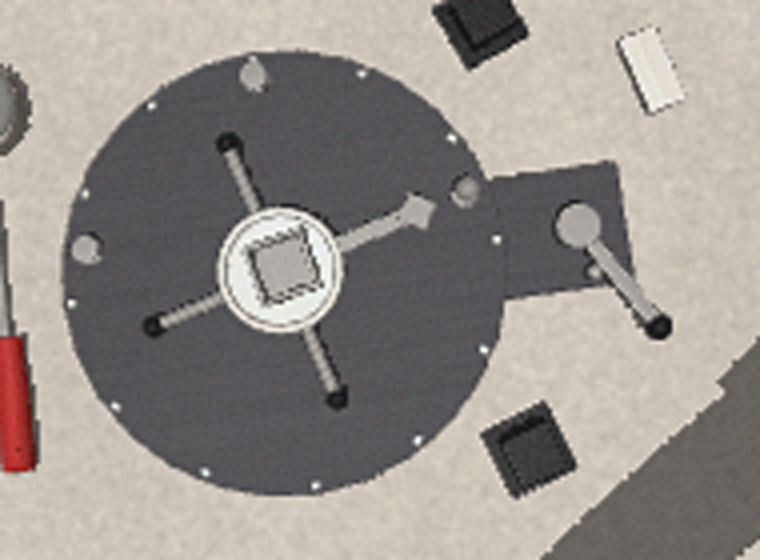

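The final picture shows the pointer from (281,270) through its tip (435,203) to the ball (465,190). The lever lies against its pin at (596,271), the box is in its dish, and the bystanders in view have not moved. I'm handing in.

```bash
python3 -c "
from plant import manip
print(manip.job_done())"
```

```text
the job is handed in; nothing more can be done
None
```

The pointer aims at the tall ball-headed post (within about half a degree by camera), the brake lever was then pushed onto its stop, and the job was handed in at about 15 s with the box still in its dish; the hand-in call returned no verdict.

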